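# Set the stop collar of the hose gauge to the arrow

## Robot

A 6-joint arm with a two-finger parallel gripper is mounted at the origin on the work surface. World frame = base frame: x ahead of the robot, y to its left, z up, the work surface at z = 0. Lengths are in mm, angles in rad, forces in N, time in s.
With the tool pointing down it reaches from about 350 to 875 mm from the base axis. Payload 4.2 kg.
Tool frame: the origin (TCP) lies between the finger pads; the fingertips stand 8 mm ahead of it and the grasp point (between the pads) lies 11 mm behind it; z points along the fingers, y is the line along which they close (so a half turn about z gives the same grasp; the last joint's range is limited). The gripper opens to 85 mm and grips with 20 to 120 N. Pads are 22 mm wide; open, the fingers measure 114 mm over their backs; the gripper's body (76 mm by 85 mm) begins 54 mm behind the grasp point. The pads swing forward as they close: fully open they stand 13 mm farther back than shut.
Start: joints at [-1.047, 0.385, 0.008, 0, -1.194, -0.259], TCP at [163.589, -603.19, 239.312] pointing down, gripper open.
Joint ranges: [-3.14, 3.14], [-1.21, 2.06], [-1.07, 1.41], [-3.16, 2.05], [-2.99, -0.16], [-3.1, 3.1]. Speed limits (rad/s): [2.79, 2.79, 3.14, 3.14, 3.14, 3.14].

## Interface

Orientations are given as a unit quaternion [x, y, z, w].
In Python, from bench import read_state, get_image, camera_params, job_done gives the robot as it stands.
- The arm moves only by the tool drive_tool, never from a script. Its argument "moves" is a list that holds one entry, the list of rows, each a list of 7 numbers: the shift along the tool's x, y, z in m, then the turn, a rotation vector about the tool's x, y, z in rad, then the closure in counts, from 0 (fully open) to 255 (shut). A call has 1 to 8 rows; each row shifts and turns the commanded pose from where the row before left it, along the tool's axes as they then stand; what a row does not reach is not made up. A row lasts 1/12 s, in which the tool goes at most 41.7 mm and 7.16 degrees, less where a joint would pass 70% of its speed; a pose out of reach is approached as far as the arm can. A call is refused whole if a number of a shift passes 0.0417 or a number of a turn 0.125, either way. A call with a gripper value outside its range is refused whole. The fingers move at their own pace and stop on an object; the grip force is fixed at half the most. Time passes only in rows, so rows that do not move let the fingers close. It gives the time, the measured TCP pose, the force and the opening at its end, in the units of the state.
- read_state(): the state, without advancing time (a new reading comes with each control period).
- get_image(name): name is "side" or "top"; returns the picture (480x640x3 uint8, blue, green, red); there is no depth.
- camera_params(name): a dict with "mtx" (3x3 intrinsics, pixels), "extrinsics" (4x4, takes a point from camera to world coordinates). Camera axes: x right, y up, looking along -z (the intrinsics and any distortion apply to the point x, -y, -z); pixel columns grow to the right and rows downward; lengths in mm; the calibration is good to about 2 mm. A picture is of the moment at which its call begins. camera_params takes no time and is no camera call.
- job_done(): hands the job in, once; it reports no verdict.
The state is a dict: "clock": time; "joints": joint angles; "joint_vel": joint speeds; "joint_efforts": joint torques, N m; "position": TCP position; "ee_rot": TCP orientation; "contact_force": force on the tool from outside, world axes, zero at the start; "wrist_torque": the same for the moment, N m; "gripper_width": finger opening in mm.
Only numpy, scipy, OpenCV 4.12 (cv2) and the standard library are available. Lean on these libraries where they do the work, as an engineer would, in place of code of your own. Each camera call takes 0.05 s, during which the arm holds its last target. There are 200 camera calls.

## Task

On the hose-length gauge, take hold of the square steel collar, slide it along the bar until its middle is level with the tip of the arrow-shaped mark (not the round disc mark), hold it still there for a moment, and only then let go. It must stay at the arrow when you back off.

Things in the scene. Friction and masses are not known exactly. Their poses are not given: they have to be found in the camera images.
- collar: Sliding collar: a dark steel block with square flats, 40 mm across the bar (x), 28 mm along it (y), 50 mm high (z). Origin at its middle, on the bar's axis, 75 mm above the cart top; y along the bar, x level across it. A thumbscrew 18 mm wide stands on it to 41 mm above the origin. It slides with about 3 N, stays where left, cannot turn or lift.
- gauge: The fixed gauge: grey base plate 400 mm long (y), 12 mm thick, reaching 80 mm to the marks' side (+x) and 70 mm to the other; an 18 mm round bar along y, axis 75 mm up, between end blocks 100 mm high, inner faces 168 mm from mid-bar. Origin on the cart top under mid-bar. The collar's middle can go 148 mm either way.
- arrow_mark: The mark wanted: a brass arrow about 42 mm long, 40 mm wide, 8 mm thick, flat on the gauge's base on the side away from the robot, pointing square at the bar. Origin at its tip, on its underside, 25 mm from the bar's axis; y along the bar like the collar's, its shaft along +x. One side of mid-bar, the disc on the other; which side changes. Fixed.
- disc_mark: The mark not wanted: a brass disc 30 mm in diameter with a short stem, 41 mm long in all and 8 mm thick, flat on the same side of the base. Origin at the point of its rim nearest the bar, on its underside; axes as for the arrow. Fixed.

How it is judged:
By the outcome, as a careful person would: the job done as asked, in the order asked, and still so for the second after the job is handed in, with the robot touching nothing.
It also fails if it takes over 32 s, if anything falls off the work surface, if the arm or the gripper's body presses on something with over 40 N, if the wrist force passes 120 N, or if a joint passes its speed limit or range.

## Working session

There is one attempt and no reset: what is moved stays moved. The work goes in short steps, Python scripts to look and compute and a tool call to move; the robot and the scene stay as the last step left them, time stands still between calls to the robot, and variables do not carry over. Pictures are saved under pics/ and viewed, on a budget of 10 in all, crops included, one or two more only if the job needs it, and the job is handed in when it is done.

Besides the shell and the picture viewer there is one more tool, called after "Request:" as name(argument=value, ...), one argument or row to a line, values as JSON. drive_tool: Moves the arm, as the interface text tells. Its arguments: {"type":"object","properties":{"moves":{"type":"array"}},"required":["moves"]}

```bash
mkdir -p pics
python3 - <<'E'
from bench import *
import cv2,numpy as np
np.set_printoptions(precision=3,suppress=True)
for n in("top","side"):
    cv2.imwrite(f"pics/{n}0.png",get_image(n)); p=camera_params(n); print(n,p)
print(read_state())
E
```

```text
top {'mtx': array([[491.967,   0.   , 314.106],
       [  0.   , 491.967, 234.2  ],
       [  0.   ,   0.   ,   1.   ]]), 'extrinsics': array([[ -0.023,   0.983,  -0.18 , 497.267],
       [ -1.   ,  -0.026,  -0.013,  17.002],
       [ -0.017,   0.179,   0.984, 725.679],
       [  0.   ,   0.   ,   0.   ,   1.   ]])}
side {'mtx': array([[488.248,   0.   , 320.879],
       [  0.   , 488.248, 240.543],
       [  0.   ,   0.   ,   1.   ]]), 'extrinsics': array([[   0.903,    0.327,   -0.279,  418.723],
       [  -0.429,    0.67 ,   -0.606, -386.091],
       [  -0.011,    0.667,    0.745,  557.497],
       [   0.   ,    0.   ,    0.   ,    1.   ]])}
{'clock': 0.1, 'joints': array([-1.047,  0.385,  0.007, -0.   , -1.194, -0.259]), 'joint_vel': array([-0.002, -0.001,  0.002,  0.003, -0.002,  0.001]), 'joint_efforts': array([ -0.001, -39.332,  18.893,   4.198,  -0.003,   0.   ]), 'position': array([ 163.461, -602.719,  238.326]), 'ee_rot': array([-0.132,  0.991,  0.001, -0.   ]), 'contact_force': array([ 0.038, -0.65 ,  0.055]), 'wrist_torque': array([-0.039, -0.033, -0.016]), 'gripper_width': 85.34869683876725}
```

View pics/top0.png

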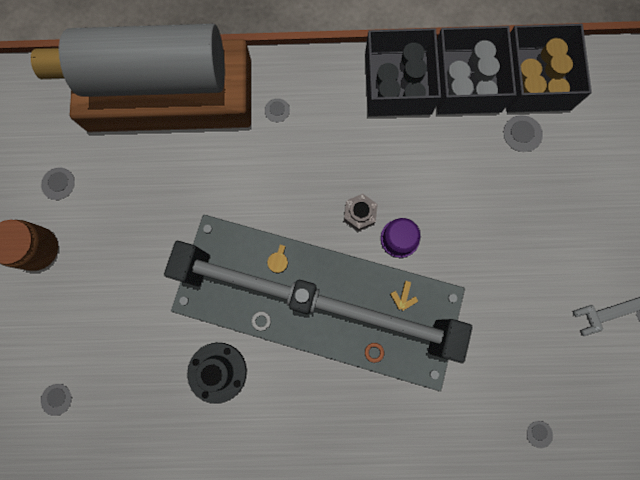

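View pics/side0.png

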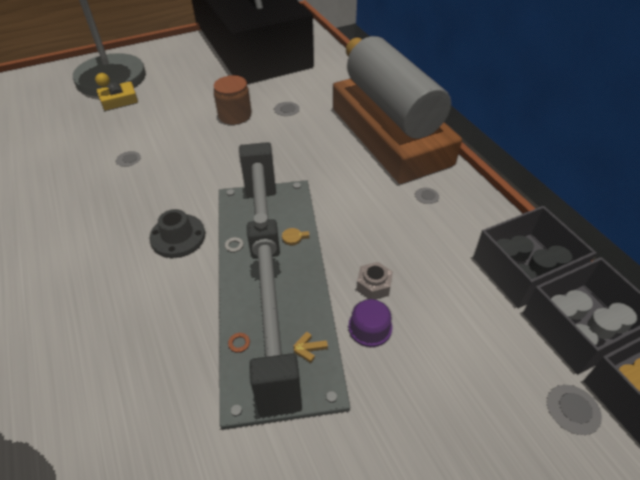

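The top view shows the collar near (302,296), its thumbscrew on top. The arrow's tip is about (402,311) and the disc is at (277,260). In the side view the arrow tip is about (295,347), the collar about (263,236).

```bash
cat > h.py <<'E'
from bench import *
import cv2,numpy as np
np.set_printoptions(precision=2,suppress=True)
def ray(n,u,v):
    p=camera_params(n);K=p["mtx"];E=p["extrinsics"]
    d=np.array([(u-K[0,2])/K[0,0],-(v-K[1,2])/K[1,1],-1]);return E[:3,3],E[:3,:3]@d
def onz(n,uv,z):
    o,d=ray(n,*uv);return o+d*(z-o[2])/d[2]
def tri(a,b):
    o1,d1=ray("top",*a);o2,d2=ray("side",*b)
    s=np.linalg.lstsq(np.c_[d1,-d2],o2-o1,rcond=None)[0]
    return (o1+s[0]*d1+o2+s[1]*d2)/2,np.linalg.norm(o1+s[0]*d1-o2-s[1]*d2)
def brass(im):
    h=cv2.cvtColor(im,cv2.COLOR_BGR2HSV);return cv2.inRange(h,(14,110,90),(28,255,255))
E
python3 - <<'E'
from h import *
for n in("top","side"):
    im=cv2.imread(f"pics/{n}0.png");m=brass(im)
    k,l,s,c=cv2.connectedComponentsWithStats(m)
    for i in range(1,k):
        if s[i,4]>60:
            ys,xs=np.where(l==i);print(n,s[i],c[i],"bottom",xs[ys==ys.max()].mean(),ys.max(),"left",xs.min(),ys[xs==xs.min()].mean())
# plate corners (viewed) & z check
print("plate corners z12",[onz("top",p,12) for p in((205,215),(464,288),(441,390),(172,311))])
print("screw tri",tri((302,295.5),(261,218)))
a=cv2.imread("pics/top0.png")[200:400,160:480];b=cv2.imread("pics/side0.png")[200:400,190:350]
cv2.imwrite("pics/c1.png",np.hstack([cv2.resize(a,(800,500),interpolation=2)]))
# bar edges: gray profile columns
g=cv2.cvtColor(cv2.imread("pics/top0.png"),6)
for x in(230,260,340,370,420):
    print(x,g[int(268+(x-200)*.293)-14:int(268+(x-200)*.293)+15,x],int(268+(x-200)*.293)-14)
E
```

```text
top [546  38  27  35 632] [559.03  55.36] bottom 562.0 72 left 546 47.0
top [ 31  49  31  23 630] [45.37 60.16] bottom 47.80769230769231 71 left 31 58.0
top [521  59  26  34 624] [533.11  75.86] bottom 533.5 92 left 521 66.5
top [548  78  22  14 257] [558.46  85.29] bottom 559.0 91 left 548 86.0
top [267 245  21  28 363] [277.59 260.51] bottom 278.0 272 left 267 261.5
top [391 281  27  30 338] [403.65 297.46] bottom 402.5 310 left 391 294.0
side [347  37  14  14 100] [352.44  42.82] bottom 349.5 50 left 347 45.5
side [ 95  72  14  12 123] [101.4   77.72] bottom 101.0 83 left 95 78.0
side [ 96  81  41  29 674] [117.08  95.7 ] bottom 106.0 109 left 96 90.5
side [282 228  27  16 273] [293.26 235.39] bottom 290.5 243 left 282 236.5
side [294 333  33  28 431] [307.55 346.3 ] bottom 310.0 360 left 294 347.5
side [619 358  21  33 360] [632.1  372.69] bottom 639.0 390 left 619 368.5
plate corners z12 [array([660.89, 188.47,  12.  ]), array([ 543.23, -187.27,   12.  ]), array([ 403.1 , -144.59,   12.  ]), array([520.43, 233.83,  12.  ])]
screw tri (array([532.37,  41.79, 115.06]), np.float64(0.3048851323646324))
230 [ 91  91  92  90  90  93  87  69  86 101 109 110 113 117 119 114 109 104
  96  83  69  38  44  39  63 100  97  92  92] 262
260 [ 94  96  93  96  92  96  86  67  91 102 110 116 114 121 117 113 109 102
  93  83  60  40  44  42  61  98  93  92  95] 271
340 [ 92  93  92  92  92  84  65  90 101 105 112 116 122 122 115 112 107  96
  87  68  40  46  42  37  58  96  91  93  93] 295
370 [ 92  92  90  92  93  88  75  74  93 101 106 109 116 123 117 112 111 104
  94  83  57  39  45  43  56  87  95  92  90] 303
420 [ 91  88  88  90  90  81  58  80  96 104 107 112 121 121 115 113 109  98
  91  75  41  40  39  54  77  82  94  91  91] 318
```

View pics/c1.png

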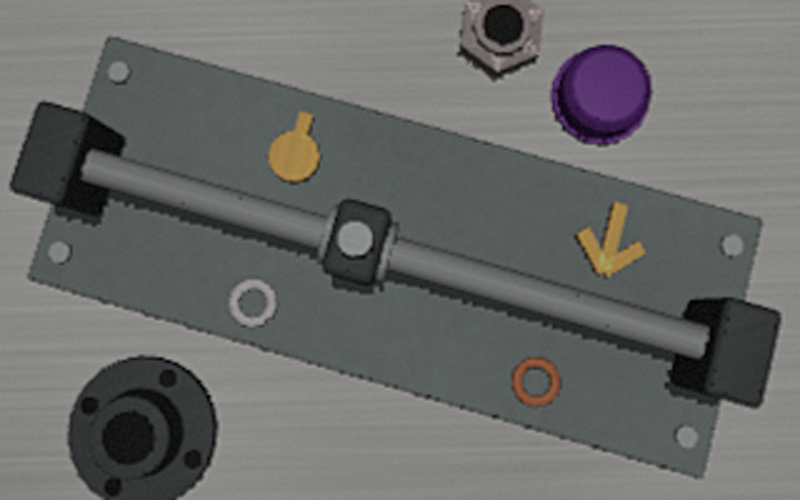

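The crop confirms the arrow tip near crop (605,275), which is top-view px (402,310). The bar runs down to the right, with the collar's screw at top-view px (302,295.5).

Run:
```python
from h import *
yg=np.array([.2975,.9547,0]);xg=np.array([.9547,-.2975,0])
t,e=tri((402.5,310.5),(293.5,347.5));print("tip tri",t,e)
tp=onz("top",(402.5,310.8),20);ts=onz("side",(293.5,347.5),20);print("tip z20",tp,ts)
# bar axis: silhouette midpoints
pts=np.array([onz("top",(x,y),75) for x,y in((230,275.8),(260,284.5),(340,307.3),(370,316.5),(420,330.7))])
vx,vy,_,_=cv2.fitLine(pts[:,:2].astype(np.float32),2,0,.01,.01).ravel();print("bar dir",vx,vy,"yaw",np.degrees(np.arctan2(-vx/np.sign(vy),vy/np.sign(vy))))
yg=np.array([vx,vy,0])*np.sign(vy);xg=np.array([yg[1],-yg[0],0])
b=pts.mean(0);s=onz("top",(302,295.5),116)
print("screw z116",s,"off bar x",(s-b)@xg,"tip off bar",(tp-b)@xg,(ts-b)@xg)
print("along: screw",s@yg,"tip top/side",tp@yg,ts@yg,"bar x",b@xg)
col=b@xg*xg+s@yg*yg;print("collar",col)
P=read_state()["position"];d=col-P;print("shift tool x,y",-(d@yg),-(d@xg))
```

```text
tip tri [513.06 -95.68  22.24] 0.11347841684997141
tip z20 [512.75 -96.03  20.  ] [513.4  -94.46  20.  ]
bar dir 0.2985499 0.95439404 yaw -17.370525
screw z116 [532.17  41.78 116.  ] off bar x -0.36417329969245193 tip off bar 22.248495527600234 22.4004462991583
along: screw 198.75189984944376 tip top/side 61.43220504331374 63.128547090071805 bar x 495.7883587521745
collar [532.51  41.67   0.  ]
shift tool x,y -725.1821348133324 -159.84041984847872
```

Request:
drive_tool(
  moves=[
    [[0,0,0,0,0,-0.12,0],[0,0,0,0,0,-0.12,0],[0,0,0,0,0,-0.12,0],[0,0,0,0,0,-0.12,0],[0,0,0,0,0,-0.12,0],[0,0,0,0,0,-0.12,0],[0,0,0,0,0,-0.12,0],[0,0,0,0,0,-0.12,0]],
  ],
)

```text
clock: 0.77
position: [163.5, -602.9, 238.6]
ee_rot: [-0.577, 0.817, 0.001, 0.0]
contact_force: [0.4, 0.0, 0.2]
gripper_width: 85.5
```

Request:
drive_tool(
  moves=[
    [[0,0,0,0,0,-0.037,0],[-0.04,-0.009,0,0,0,0,0],[-0.04,-0.009,0,0,0,0,0],[-0.04,-0.009,0,0,0,0,0],[-0.04,-0.009,0,0,0,0,0],[-0.04,-0.009,0,0,0,0,0],[-0.04,-0.009,0,0,0,0,0],[-0.04,-0.009,0,0,0,0,0]],
  ],
)

```text
clock: 1.43
position: [309.0, -353.7, 239.0]
ee_rot: [-0.59, 0.808, 0.0, -0.0]
contact_force: [1.3, -0.6, -0.2]
gripper_width: 85.3
```

Request:
drive_tool(
  moves=[
    [[-0.04,-0.009,0,0,0,0,0],[-0.04,-0.009,0,0,0,0,0],[-0.04,-0.009,0,0,0,0,0],[-0.04,-0.009,0,0,0,0,0],[-0.04,-0.009,0,0,0,0,0],[-0.04,-0.009,0,0,0,0,0],[-0.04,-0.009,0,0,0,0,0],[-0.04,-0.009,0,0,0,0,0]],
  ],
)

```text
clock: 2.1
position: [474.9, -70.6, 239.2]
ee_rot: [-0.59, 0.807, 0.0, -0.0]
contact_force: [0.0, -0.1, 0.6]
gripper_width: 85.6
```

Request:
drive_tool(
  moves=[
    [[-0.04,-0.009,0,0,0,0,0],[-0.04,-0.009,0,0,0,0,0],[0,0,0,0,0,0,0],[0,0,0,0,0,0,0]],
  ],
)

```text
clock: 2.43
position: [516.6, -0.1, 238.4]
ee_rot: [-0.591, 0.807, 0.0, -0.001]
contact_force: [0.4, -1.0, 0.7]
gripper_width: 85.2
```

```bash
cat > s.py <<'E'
from h import *
yg=np.array([.29855,.95439,0]);xg=np.array([.95439,-.29855,0])
S=read_state();P=S["position"];d=np.array([532.5,41.7,0])-P
x,y,_,_=S["ee_rot"]
print(P,"shift tool x,y mm",-(d@yg),-(d@xg),"tool y yaw",np.degrees(np.arctan2(y*y-x*x,2*x*y)),"j",S["joints"])
E
python3 s.py; python3 -c "
from h import *
cv2.imwrite('pics/side1.png',get_image('side'))"
```

```text
[516.56  -0.06 238.38] shift tool x,y mm -44.61369108116018 -2.7459795571104326 tool y yaw 162.4745445336423 j [ 0.31  0.2  -0.25 -0.   -1.12 -0.62]
```

View pics/side1.png

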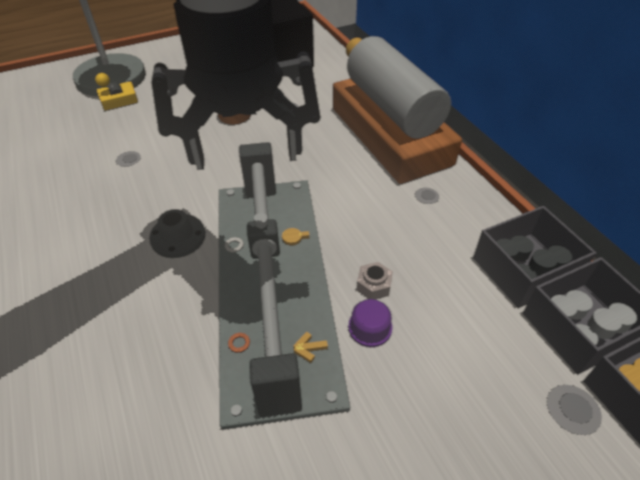

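The gripper hangs above the gauge with its fingers (px (197,150) and (295,145)) straddling the bar line crosswise. Now I'll centre it over the collar and descend.

Request:
drive_tool(
  moves=[
    [[-0.03,-0.0027,0,0,0,-0.003,0],[-0.0146,0,0,0,0,0,0],[0,0,0.03,0,0,0,0],[0,0,0.03,0,0,0,0],[0,0,0.02,0,0,0,0],[0,0,0.01,0,0,0,0],[0,0,0,0,0,0,0]],
  ],
)

```text
clock: 3.07
position: [530.5, 38.6, 147.1]
ee_rot: [-0.591, 0.807, 0.001, -0.003]
contact_force: [-0.0, -0.6, 0.0]
gripper_width: 85.3
```

```bash
python3 s.py; python3 -c "
from h import *
a=get_image('side');b=get_image('top')
cv2.imwrite('pics/2.png',np.hstack([cv2.resize(a[60:360,140:390],(400,480)),cv2.resize(b[180:420,180:430],(400,480))]))"
```

```text
[530.47  38.6  147.1 ] shift tool x,y mm -3.5634467663680236 -1.0104308469395773 tool y yaw 162.3953671679182 j [ 0.38  0.32 -0.35 -0.   -0.91 -0.68]
```

View pics/2.png

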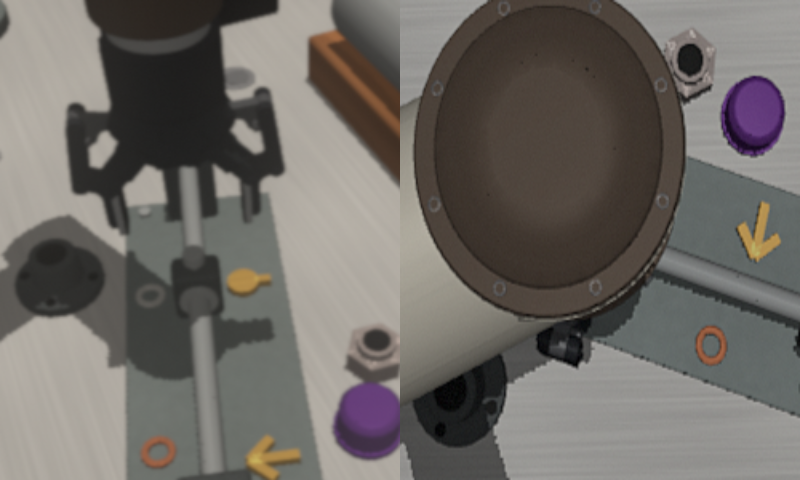

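The gripper is in line with the bar (crop x≈185) and both fingers are clear of the collar, crop (197,285). Now the last descent.

Request:
drive_tool(
  moves=[
    [[-0.0035,-0.001,0.01,0,0,-0.004,0],[0,0,0.02,0,0,0,0],[0,0,0.02,0,0,0,0],[0,0,0.02,0,0,0,0],[0,0,0.008,0,0,0,0],[0,0,0,0,0,0,0],[0,0,0,0,0,0,0]],
  ],
)

```text
clock: 3.75
position: [535.0, 43.0, 71.9]
ee_rot: [-0.593, 0.805, -0.0, 0.0]
contact_force: [0.3, 0.1, 0.0]
gripper_width: 85.4
```

```bash
python3 s.py; python3 -c "
from h import *
a=get_image('side')
cv2.imwrite('pics/3.png',cv2.resize(a[60:360,140:390],(500,600)))"
```

```text
[534.98  42.98  71.95] shift tool x,y mm 1.9634046932425033 1.9867686623691956 tool y yaw 162.72517903864897 j [ 0.38  0.42 -0.42  0.   -0.73 -0.68]
```

View pics/3.png

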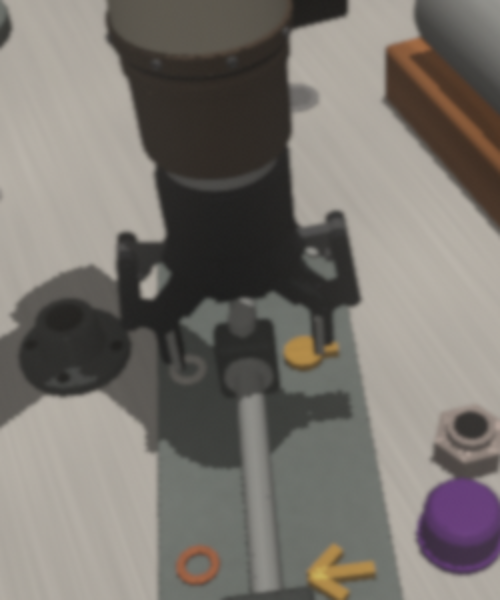

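The fingers, px (172,345) and (322,335), sit evenly either side of the collar (247,350). I'll make a small correction, then close while watching the force.

Request:
drive_tool(
  moves=[
    [[0.002,0.0012,0.003,0,0,0,0],[0,0,0,0,0,0,60],[0,0,0,0,0,0,90],[0,0,0,0,0,0,110],[0,0,0,0,0,0,110],[0,0,0,0,0,0,120]],
  ],
)

```text
clock: 4.3
position: [532.6, 41.3, 68.5]
ee_rot: [-0.593, 0.805, -0.0, 0.0]
contact_force: [0.2, -0.4, 0.3]
gripper_width: 45.1
```

Request:
drive_tool(
  moves=[
    [[0,0,0,0,0,0,140],[0,0,0,0,0,0,160],[0,0,0,0,0,0,255],[0,0,0,0,0,0,255],[0,0,0,0,0,0,255],[0,0,0,0,0,0,255]],
  ],
)

```text
clock: 4.8
position: [532.7, 41.3, 68.6]
ee_rot: [-0.593, 0.805, -0.0, 0.0]
contact_force: [-1.3, -0.3, 4.2]
gripper_width: 39.5
```

```bash
python3 s.py
```

```text
[532.65  41.26  68.61] shift tool x,y mm -0.3759977024777557 0.277981427361531 tool y yaw 162.70367686811272 j [ 0.38  0.42 -0.43  0.   -0.72 -0.68]
```

Gripped: opening 39.5 against a 40 mm collar, and low force. Now slide most of the way.

Request:
drive_tool(
  moves=[
    [[0.01,0,0,0,0,0,255],[0.02,0,0,0,0,0,255],[0.02,0,0,0,0,0,255],[0.01,0,0,0,0,0,255],[0,0,0,0,0,0,255]],
  ],
)

```text
clock: 5.22
position: [514.3, -17.6, 68.6]
ee_rot: [-0.592, 0.806, -0.0, -0.0]
contact_force: [-1.2, -2.9, 5.1]
gripper_width: 39.6
```

```bash
python3 s.py
```

```text
[514.26 -17.58  68.59] shift tool x,y mm -62.0198652411697 0.28594640786904746 tool y yaw 162.63833570703764 j [ 0.28  0.4  -0.48  0.   -0.7  -0.59]
```

Request:
drive_tool(
  moves=[
    [[0.01,0,0,0,0,0,255],[0.02,0,0,0,0,0,255],[0.02,0,0,0,0,0,255],[0.015,0,0,0,0,0,255],[0.007,0,0,0,0,0,255],[0.003,0,0,0,0,0,255],[0,0,0,0,0,0,255],[0,0,0,0,0,0,255]],
  ],
)

```text
clock: 5.88
position: [492.3, -88.1, 68.6]
ee_rot: [-0.593, 0.805, -0.0, -0.001]
contact_force: [-2.2, -2.4, 6.5]
gripper_width: 39.3
```

```bash
python3 s.py; python3 -c "
from h import *
a=get_image('side');cv2.imwrite('pics/4s.png',a);b=get_image('top');cv2.imwrite('pics/4t.png',b)
cv2.imwrite('pics/4.png',np.hstack([cv2.resize(a[260:420,210:350],(400,457),interpolation=2),cv2.resize(b[220:380,320:460],(400,457),interpolation=2)]))"
```

```text
[492.26 -88.06  68.6 ] shift tool x,y mm -135.85865693868865 0.3392701444767447 tool y yaw 162.70413950625158 j [ 0.15  0.38 -0.51  0.   -0.68 -0.45]
```

View pics/4.png

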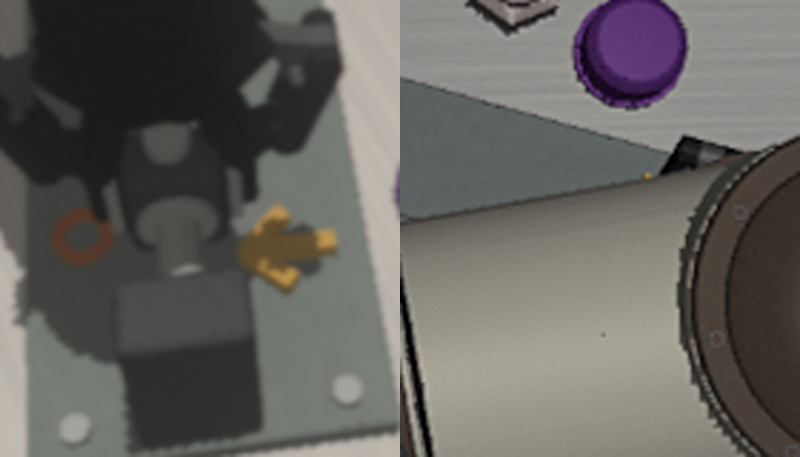

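The side crop shows the collar gripped and nearly level with the arrow, whose tip is at crop (240,250). The top view is blocked by the arm. I'll cross-check the arrow's line using its centroid before the last millimetres.

Run:
```python
from h import *
yg=np.array([.29855,.95439,0]);xg=np.array([.95439,-.29855,0])
for n in("top","side"):
    im=cv2.imread(f"pics/{n}0.png");k,l,s,c=cv2.connectedComponentsWithStats(brass(im))
    i=[i for i in range(1,k) if 300<s[i,4]<450 and (380<c[i,0]<420 or 300<c[i,0]<320)][0]
    ys,xs=np.where(l==i);p=np.array([onz(n,q,19) for q in zip(xs,ys)])
    a,x=p@yg,p@xg-495.79
    print(n,"centroid along",a.mean(),"wing mid",(a.min()+a.max())/2,"span",np.ptp(a),"x",x.min(),x.max(),"shaft end",a[x>x.max()-10].mean(),"tip",a[x<x.min()+2.5].mean())
# collar body in first top picture: dark top face ends, z=100, near screw
im=cv2.imread("pics/top0.png");g=cv2.cvtColor(im,6)
m=((g<62)*255).astype(np.uint8)[275:320,280:325]
k,l,s,c=cv2.connectedComponentsWithStats(m);print(s,c)
print("screw side",onz("side",(261,218),116)@yg)
h=cv2.inRange(g,120,255)[285:308,292:314];M=cv2.moments(h,True);q=(292+M["m10"]/M["m00"],285+M["m01"]/M["m00"]);print(q,M["m00"],onz("top",q,116)@yg)
```

```text
top centroid along 64.32585879958468 wing mid 64.04358647253605 span 38.219112535192565 x 23.204696681369285 64.95747899900704 shaft end 64.34756202674302 tip 63.56654709113052
side centroid along 62.88739281130552 wing mid 62.85180575634861 span 38.45397934652983 x 22.656463091674425 63.351468019595075 shaft end 63.28966488843121 tip 62.61754465838103
[[   0    0   45   45 1368]
 [   8    5   37   38  625]
 [  38   14    1    1    1]
 [  38   19    1    2    2]
 [   0   22    7    7   29]] [[21.5  20.59]
 [23.9  24.96]
 [38.   14.  ]
 [38.   19.5 ]
 [ 3.24 24.86]]
screw side 197.89923715632457
(302.0206896551724, 295.2896551724138) 145.0 198.7995902783453
```

Both cameras agree: arrow minus collar start is −134.7 (top) and −135.0 (side), and the collar has travelled −135.5. I'll nudge it back 0.6 mm, hold, then release.

Request:
drive_tool(
  moves=[
    [[-0.0006,0,0,0,0,0,255],[0,0,0,0,0,0,255],[0,0,0,0,0,0,255],[0,0,0,0,0,0,255],[0,0,0,0,0,0,255],[0,0,0,0,0,0,255],[0,0,0,0,0,0,255],[0,0,0,0,0,0,255]],
  ],
)

```text
clock: 6.65
position: [492.5, -87.3, 68.6]
ee_rot: [-0.593, 0.805, -0.0, -0.001]
contact_force: [-2.2, -1.5, 6.3]
gripper_width: 39.5
```

```bash
python3 s.py
```

```text
[492.49 -87.35  68.6 ] shift tool x,y mm -135.10707548085364 0.3404949637157048 tool y yaw 162.7130596918197 j [ 0.15  0.38 -0.51  0.   -0.68 -0.45]
```

Travel is −134.7, on target. I'll hold a little more, then open.

Request:
drive_tool(
  moves=[
    [[0,0,0,0,0,0,255],[0,0,0,0,0,0,255],[0,0,0,0,0,0,255],[0,0,0,0,0,0,255],[0,0,0,0,0,0,0],[0,0,0,0,0,0,0],[0,0,0,0,0,0,0],[0,0,0,0,0,0,0]],
  ],
)

```text
clock: 7.32
position: [492.4, -86.9, 67.9]
ee_rot: [-0.593, 0.805, 0.0, -0.0]
contact_force: [0.3, 0.4, 0.8]
gripper_width: 84.9
```

Request:
drive_tool(
  moves=[
    [[0,0,0,0,0,0,0],[0,0,0,0,0,0,0],[0,0,0,0,0,0,0],[0,0,0,0,0,0,0]],
  ],
)

```text
clock: 7.65
position: [492.5, -87.0, 68.3]
ee_rot: [-0.593, 0.805, 0.0, -0.0]
contact_force: [0.4, -0.1, 0.4]
gripper_width: 85.5
```

Request:
drive_tool(
  moves=[
    [[0,0,-0.015,0,0,0,0],[0,0,-0.025,0,0,0,0],[0,0,-0.035,0,0,0,0],[0,0,-0.035,0,0,0,0],[0,0,-0.035,0,0,0,0],[0,0,-0.03,0,0,0,0],[0.035,0,0,0,0,0,0],[0.035,0,0,0,0,0,0]],
  ],
)

```text
clock: 8.32
position: [473.0, -153.6, 246.0]
ee_rot: [-0.594, 0.804, -0.002, 0.002]
contact_force: [1.0, -0.4, -1.1]
gripper_width: 85.5
```

Request:
drive_tool(
  moves=[
    [[0.035,0,0,0,0,0,0],[0.035,0,0,0,0,0,0],[0.035,0,0,0,0,0,0],[0.035,0,0,0,0,0,0],[0.035,0,0,0,0,0,0],[0.035,0,0,0,0,0,0],[0.035,0,0,0,0,0,0],[0,0,0,0,0,0,0]],
  ],
)

```text
clock: 8.98
position: [397.0, -392.1, 242.7]
ee_rot: [-0.59, 0.807, 0.0, -0.001]
contact_force: [0.8, -0.5, 0.3]
gripper_width: 85.3
```

```bash
python3 -c "
from h import *
b=get_image('top');cv2.imwrite('pics/5t.png',b)
cv2.imwrite('pics/5.png',cv2.resize(b[240:380,320:500],(771,600),interpolation=2))"
```

```text
(no output)
```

View pics/5.png

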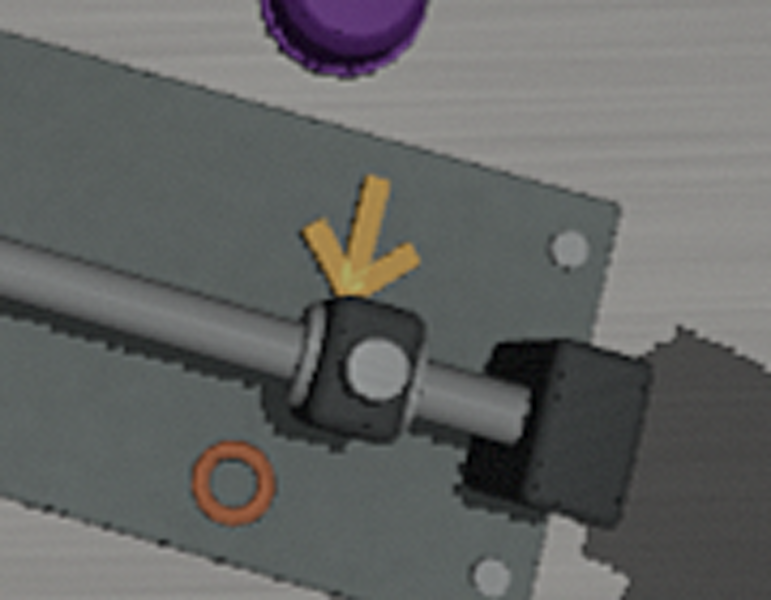

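The collar sits in front of the arrow, with its screw at crop (377,370), which is top px (408,326). The sideways offset looks like height parallax, so I'll check that with numbers.

Run:
```python
from h import *
yg=np.array([.29855,.95439,0])
g=cv2.cvtColor(cv2.imread("pics/5t.png"),6)
h=cv2.inRange(g,120,255)[315:338,397:419];M=cv2.moments(h,True);q=(397+M["m10"]/M["m00"],315+M["m01"]/M["m00"])
print(q,M["m00"],"top: screw along",onz("top",q,116)@yg)
s=get_image("side");cv2.imwrite("pics/5s.png",s)
cv2.imwrite("pics/6.png",cv2.resize(s[280:400,220:340],(600,600),interpolation=2))
```

```text
(408.64516129032256, 326.2) 155.0 top: screw along 63.787873161998874
```

View pics/6.png

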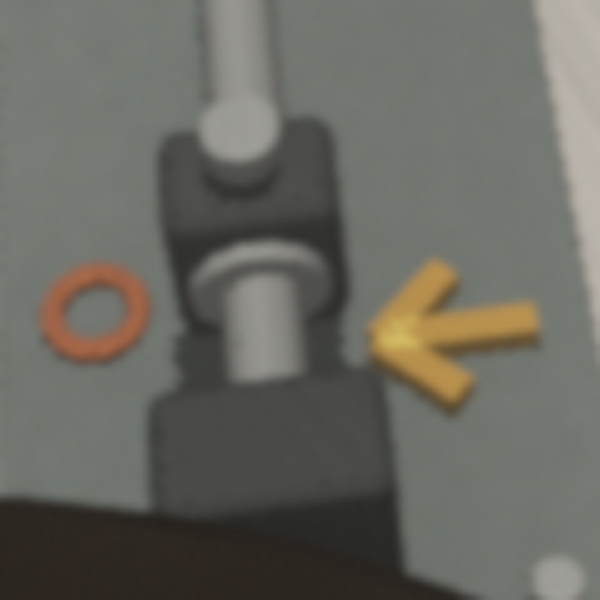

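In the side view the screw top centre is at crop (239,127), which is px (267.8,305.4), and nothing is touching the collar. I'll check it on the z=116 plane and hand in.

Run:
```python
from h import *
a=onz("side",(267.8,305.4),116)@np.array([.29855,.95439,0]);print(a)
if abs(a-62.9)<2.5: print(job_done())
```

```text
63.543889828956004
the job is handed in; nothing more can be done
None
```

The collar is at the arrow and stayed there after release. I gripped it across its 40 mm flats (opening read 39.5 mm), slid it about 135 mm to the arrow, held it still for about a second, then opened, rose straight up and moved clear. The job was handed in at about 9 s on the clock, and the largest wrist force I read was about 7 N.

| Check after backing off (position along the bar) | Collar | Arrow | Difference |
|---|---|---|---|
| Top camera | 63.8 mm | 64.1 mm | −0.3 mm |
| Side camera | 63.5 mm | 62.9 mm | +0.6 mm |

- **Arrow reading changed:** my first estimate, from the arrow's tip pixel alone, was about 2 mm off along the bar. I replaced it with the arrow's centre line, on which the two cameras agreed within about 0.3 mm on how far to slide.
- **Small disagreements:** the arrow tip measured about 22–23 mm from the bar's axis, not the 25 mm given. The base plate measured about 2% short. Neither affects the position along the bar.

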